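Ready the dust extraction for carving a stone

ROBOT

A 7-joint arm with a two-finger parallel gripper is mounted at the origin on the work surface. World frame = base frame: x ahead of the robot, y to its left, z up, the work surface at z = 0. Lengths are in mm, angles in rad, forces in N, time in s.
With the tool pointing down it reaches from about 400 to 875 mm from the base axis. Payload 4.4 kg.
Tool frame: the origin (TCP) lies between the finger pads; the fingertips stand 17 mm ahead of it and the grasp point (between the pads) lies 2 mm behind it; z points along the fingers, y is the line along which they close (so a half turn about z gives the same grasp; the last joint's range is limited). The gripper opens to 85 mm and grips with 20 to 120 N. Pads are 22 mm wide; open, the fingers measure 114 mm over their backs; the gripper's body (76 mm by 85 mm) begins 54 mm behind the grasp point. The pads swing forward as they close: fully open they stand 13 mm farther back than shut.
Start: joints at [-1.344, 0.628, 0.038, 1.517, -0.027, 0.996, -0.02], TCP at [187.588, 622.357, 248.313] pointing down, gripper open.
Joint ranges: [-3.06, 3.06], [-0.37, 2.12], [-1.25, 1.32], [0.18, 2.47], [-1.1, 4.24], [0.23, 1.98], [-2.94, 2.94]. Speed limits (rad/s): [2.57, 2.57, 3.14, 3.14, 3.14, 3.14, 3.14].

INTERFACE

Orientations are given as [roll, pitch, yaw] about the fixed x, y, z axes, in that order (R = Rz(yaw) Ry(pitch) Rx(roll)).
In Python, from cell import sensors, get_image, ctrl gives the robot as it stands.
- The arm moves only by the tool send_rows, never from a script. Its argument "series" is a list of rows, each a list of 3 entries, a list of its own where there are three numbers: the finger opening in mm, from 0 to 85.4, then the shift along the world's x, y, z in units of 60 mm (1.0 is 60 mm), then the turn, a rotation vector about the world's x, y, z in units of 5 degrees (1.0 is 5 degrees). A call has 1 to 8 rows; each row shifts and turns the commanded pose from where the row before left it; what a row does not reach is not made up. A row lasts 1/8 s, in which the tool goes at most 62.5 mm and 10.7 degrees, less where a joint would pass 70% of its speed; a pose out of reach is approached as far as the arm can. A call is refused whole if a number of a shift passes 1 or a number of a turn 1, either way. A call with a gripper value outside its range is refused whole. The fingers move at their own pace and stop on an object; the grip force is fixed at half the most. Time passes only in rows, so rows that do not move let the fingers close. It gives the time, the measured TCP pose, the force, the opening and the grip force at its end, in the units of the state.
- sensors.read_state(): the state, without advancing time (a new reading comes with each control period).
- get_image(name): name is "scene" or "top"; returns a dict with "img" (400x640x3 uint8, red, green, blue), "depth" (400x640 float32, mm along the optical axis (not along the pixel's ray), 0 where there is no reading), "vfov" (degrees; the focal length in pixels is half the picture's height over the tangent of half this angle, whatever the lens; pixels are square), "cx", "cy" (the principal point, pixels), "world_to_cam" (4x4, takes a point from world to camera coordinates). Camera axes: x right, y down, z forward; pixel columns grow to the right and rows downward; lengths in mm; the calibration is good to about 2 mm. A picture is of the moment at which its call begins.
- ctrl.finish_job(): hands the job in; it is judged then, once.
The state is a dict: "clock": time; "qpos": joint angles; "qd": joint speeds; "tau": joint torques, N m; "eef_pos": TCP position; "tool_rot": TCP orientation; "force": force on the tool from outside, world axes, zero at the start; "torque": the same for the moment, N m; "width": finger opening in mm; "gripper_force": force on a finger pad.
Only numpy, scipy, OpenCV 4.12 (cv2) and the standard library are available. Lean on these libraries where they do the work, as an engineer would, in place of code of your own. Each camera call takes 0.05 s, during which the arm holds its last target. There are 200 camera calls.

TASK

Get this carving bench's dust extraction ready. First pull the yellow sprung shaker handle of the filter out until its pointer is at the red line, hold it there for a second and let it go back fully home; then stand the pale domed limestone block upright and gently in the middle of the teal pad, slide the orange suction nozzle along its duct until it squarely faces the middle of the block, and last push the red suction fader up to the green mark. Leave the lamp fader (white grip) and all the loose tools and pieces where they are.

Things in the scene. Friction and masses are not known exactly. Their poses are not given: they have to be found in the camera images.
- filter: Grey filter housing fixed to the bench, 140 x 160 x 100 mm high; origin at the centre of its underside; its -x face carries the shaker rod. An aluminium scale ledge, 100 mm wide and 20 mm high, runs from that face out to 190 mm from the origin along -x.
- shaker (a joint): Pull-out of the yellow shaker handle in m along the filter's -x: 0 fully home, 0.068 at its stop. A spring draws it home (2.4 N at 0, about 9 N at 55 mm).
- shaker_grip (a point): Where to grip the yellow shaker handle, an upright block 18 mm (along the filter's x) x 26 mm (filter's y) x 55 mm high, standing from z = 45 to 100 mm on the filter's rod axis. The point is on its centre line at z = 80 mm; x, y axes as the filter's. The black pointer under the handle lies exactly below this point. Home, the handle's centre is 45 mm in front of the housing's face.
- red_line: Red line 4 mm wide and 98 mm long across the scale ledge, at z = 21 mm; origin at its middle, x axis as the filter's. The pointer must stand above it.
- duct: Slotted aluminium extraction duct fixed to the bench, 64 x 300 (along its y) x 45 mm high; origin at the centre of its underside.
- nozzle (a joint): Position of the nozzle carriage along the duct's +y in m, 0 to 0.20; stays where it is left (friction about 1.5 N). At 0.10 it is at the duct's middle.
- nozzle_grip (a point): Middle of the top of the black grip on the nozzle carriage, z = 104 mm. The grip is 26 mm (duct's x) x 20 mm (duct's y) x 40 mm high; below it is the 60 mm wide carriage (top at z = 64 mm).
- nozzle_mouth (a point): Middle of the orange nozzle's open mouth, 70 mm wide and 65 mm high, 68 mm in front (-x) of the duct's axis, z = 50 mm; axes as the duct's.
- pad: Teal pad fixed to the bench, 90 x 90 x 8 mm; origin at the centre of its underside, sides parallel to the duct.
- stone: Pale limestone block to carve, about 0.55 kg: square foot 56 x 56 x 62 mm high with a rounded dome on top, 95 mm high in all; origin at the centre of its underside, z up, x and y square to its sides.
- suction_box: Dark box of the suction fader, 180 (its x) x 70 x 30 mm high, fixed; origin at the centre of its underside; no fader grip but the red one runs on it.
- suction (a joint): Position of the red suction fader in m along its box's +x, 0 to 0.12; stays where it is left (friction about 1.5 N). At 0.06 it is at the box's middle.
- suction_top (a point): Middle of the top of the red fader grip, z = 66 mm (white line across it); the grip is 20 mm (box's x) x 28 mm (box's y) and stands 36 mm above its box.
- green_mark: Green mark, 4 mm wide stripes on both sides of the suction fader's slot, at z = 31 mm; origin at its middle on the slot, x axis as the box's. The grip's centre line must stand at it.
- lamp_box: The lamp fader's dark box, same size as the suction box, fixed; has no green mark. Leave alone.
- lamp (a joint): Position of the white-gripped lamp fader in m along its box's +x, 0 to 0.12. Leave alone.
- lamp_top (a point): Middle of the top of the white lamp fader grip, z = 66 mm; same size as the red one.
- mallet: Carver's mallet standing on its white head (radius 50, 100 mm high), wooden handle upwards, 225 mm in all; origin at the centre of its underside.
- offcut: Dark slate offcut, 85 x 60 x 60 mm high; origin at the centre of its underside.
- claw_chisel: Dark steel claw chisel lying flat, 200 mm long along its x (from -100 to +100), 26 mm wide, 22 mm high; origin under its middle.
- flat_chisel: Flat chisel with light wooden handle lying flat, 200 mm long along its x, 22 mm wide and high; origin under its middle.
- pencil: Blue pencil lying along its x, from -75 to +90 mm, 9 mm thick.
- brush: Flat brush lying along its x, from -120 to +60 mm, 50 mm wide, 16 mm high.
- jar: Jar with red cap, radius 34, 85 mm high; origin at the centre of its underside.
Things that resemble listed ones, but are neither listed nor needed, are in the scene too. Leave any blue or purple look-alike of the stone alone.

How it is judged (in metres and radians):
On the way, in this order (a step that is already met when the one before it is completed fails the run):
1. the shaker handle is held with its pointer within 6 mm of the red line for 0.5 s (x of shaker_grip in the frame of red_line between -0.006 and 0.006 m), for 0.5 s.
2. the shaker handle is back home (value of joint shaker below 0.005 m), for 0.1 s.
3. the limestone block stands released on the middle of the pad (horizontal distance between stone and pad below 0.018 m and angle between stone's own z axis and vertical below 0.1 rad and z of stone in the frame of pad between 0.004 and 0.012 m and contact force between the fingers and stone below 0.2 N and linear speed of stone below 0.02 m/s), for 0.2 s.
4. the nozzle faces the middle of the block (y of stone in the frame of nozzle_mouth between -0.01 and 0.01 m), for 0.2 s.
5. the red suction fader is at the green mark (x of suction_top in the frame of green_mark between -0.005 and 0.005 m), for 0.2 s.
At the end, for the whole second after the job is handed in: Shaker handle home (within 5 mm); the block upright (within 0.1 rad), at rest and released on the pad, its centre within 18 mm of the pad's; the nozzle's middle within 10 mm of the block's middle along the duct; the red fader within 5 mm of the green mark (all of step 3 and all of step 4 and all of step 5 and value of joint shaker below 0.005 m); the robot touches nothing.
It fails at once if one of the loose tools or pieces is moved by more than 30 mm (distance of any of mallet, offcut, claw_chisel, flat_chisel, pencil, brush, jar from where it was at the start of the episode above 0.03 m).
It fails at once if the mallet or the jar is knocked over (angle between any of mallet, jar's own z axis and vertical above 0.5 rad).
It fails at once if the lamp fader is moved by more than 6 mm (distance of lamp_top from where it was at the start of the episode above 0.006 m).
It fails at once if the block is dropped (falls free of the fingers faster than 0.5 m/s, a drop of about 13 mm) (contact force between the fingers and stone below 0.05 N and linear speed of stone above 0.5 m/s).
It also fails if it takes over 69 s, if anything falls off the work surface, if the arm or the gripper's body presses on something with over 40 N, if the wrist force passes 120 N, or if a joint passes its speed limit or range.

## Working session

There is one attempt and no reset: what is moved stays moved. The work goes in short steps, Python scripts to look and compute and a tool call to move; the robot and the scene stay as the last step left them, time stands still between calls to the robot, and variables do not carry over. Pictures are saved under pics/ and viewed, at most 10 in all, crops included, and the job is handed in when it is done.

Besides the shell and the picture viewer there is one more tool, called after ">>>" by a JSON object that holds its "name" and its "arguments". send_rows: Moves the arm, as the interface text tells. Its arguments: {"type":"object","properties":{"series":{"type":"array"}},"required":["series"]}

```bash
mkdir -p pics
cat > h.py <<'E'
import numpy as np, cv2
from cell import sensors, get_image, ctrl
def grab(n):
    d=get_image(n); d['f']=200/np.tan(np.radians(d['vfov'])/2); d['T']=np.array(d['world_to_cam']); return d
def ray(d,u,v):
    T=d['T'];R=T[:3,:3];c=-R.T@T[:3,3]
    return c,R.T@np.array([(u-d['cx'])/d['f'],(v-d['cy'])/d['f'],1])
def onz(d,u,v,z):
    c,r=ray(d,u,v); return c+r*(z-c[2])/r[2]
def cloud(d):
    v,u=np.mgrid[:400,:640]; Z=d['depth']
    P=np.stack([(u-d['cx'])/d['f']*Z,(v-d['cy'])/d['f']*Z,Z],-1)-d['T'][:3,3]
    return P@d['T'][:3,:3]
E
python3 - <<'E'
from h import *
import pickle
for n in('scene','top'):
    d=grab(n); pickle.dump(d,open(n+'.pkl','wb')); cv2.imwrite(f'pics/{n}0.png',cv2.resize(d['img'][:,:,::-1],(800,500),interpolation=cv2.INTER_CUBIC))
    print(n,d['f'],d['cx'],d['cy'],ray(d,320,200))
s=sensors.read_state();print(s)
E
```

```text
scene 422.11803097281876 316.6274356024221 201.71802255849374 (array([1273.92832546, -174.15730674,  870.15326887]), array([-0.69246534,  0.13161258, -0.70940136]))
top 387.6539326874343 316.5841262398038 206.31839469684806 (array([ 320.05962147,   -3.17065369, 1120.78210284]), array([ 0.21886679, -0.04233842, -0.97501184]))
{'clock': 0.1, 'qpos': array([-1.34377596,  0.62922004,  0.03846095,  1.51826664, -0.02700205,
        0.9962907 , -0.01999327]), 'qd': array([-0.00067512, -0.00180165, -0.00060024, -0.00160902, -0.00019146,
       -0.00118932, -0.0004779 ]), 'tau': array([ 3.32858275e-03, -5.64525390e+01,  1.23071361e+00, -1.93970776e+01,
        1.12672537e-02,  5.39648274e-03, -5.90480731e-08]), 'eef_pos': array([187.45211021, 621.836281  , 247.50351827]), 'tool_rot': array([-3.13992644e+00,  2.26132525e-05,  2.84876486e+00]), 'force': array([-0.34663765,  0.18759086, -0.23159806]), 'torque': array([ 0.0295125 , -0.00273684, -0.01350992]), 'gripper_force': 0.0, 'width': 85.2382868677192}
```

View pics/scene0.png

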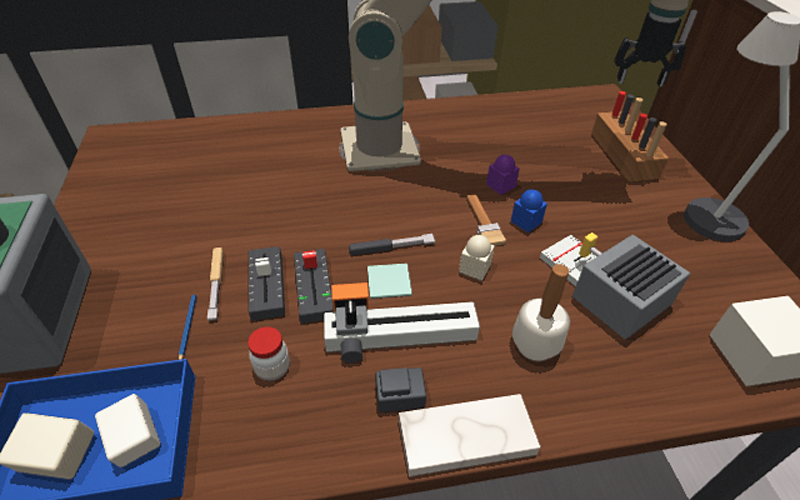

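View pics/top0.png

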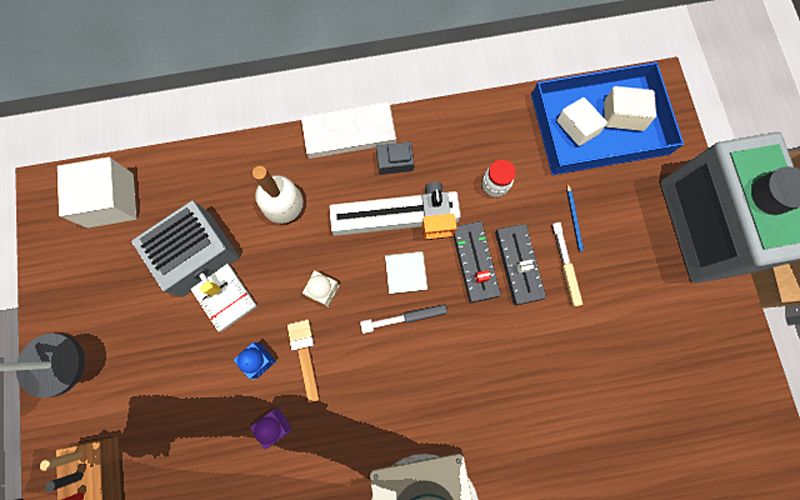

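The candidates for the stone in the top view (800 px wide) are the pale domed block at (321,288), the blue look-alike at (255,360) and the purple one at (270,428). I choose the pale one. For the fader I take the red grip at (483,276), which has green marks at about (470,240), and not the white lamp grip at (526,266). The yellow handle is at (208,288), with the red line at (228,305).

```bash
cat > m.py <<'E'
from h import *
def meas(n):
    d=grab(n); C=cloud(d); hsv=cv2.cvtColor(d['img'],cv2.COLOR_RGB2HSV); H,S,V=[hsv[...,i].astype(int) for i in range(3)]
    ok=d['depth']>0; x,y,z=C[...,0],C[...,1],C[...,2]
    return d,C,H,S,V,ok,x,y,z
def rect(P):
    return cv2.minAreaRect(P[:,:2].astype(np.float32))
def rep(name,C,m,onlyzmed=False):
    if m.sum()<4: print(name,'few',m.sum());return
    m=cv2.morphologyEx(m.astype(np.uint8),cv2.MORPH_OPEN,np.ones((2,2))) if m.sum()>60 else m.astype(np.uint8)
    k,l,st,_=cv2.connectedComponentsWithStats(m,connectivity=8)
    if k<2: print(name,'none');return
    i=1+np.argmax(st[1:,4]); P=C[l==i]
    r=rect(P); vu=np.argwhere(l==i).mean(0)
    print(name,'n',len(P),'px',vu[::-1].round(1),'mean',P.mean(0).round(1),'z',np.percentile(P[:,2],[5,95]).round(1),'rect',np.round(r[0],1),np.round(r[1],1),round(r[2],1))
E
cat > m1.py <<'E'
from m import *
for n in('top','scene'):
    d,C,H,S,V,ok,x,y,z=meas(n); print('==',n)
    if n=='top':
        def at(u,v,r): 
            g=np.zeros((400,640),bool); u=int(u/1.25);v=int(v/1.25); g[v-r:v+r,u-r:u+r]=1; return g
        for nm,u,v in(('stone',321,288),('filt',185,245),('duct',395,210),('noz',440,225),('sbox',478,262),('lbox',521,264),('pad',406,272),('yel',208,288)):
            g=at(u,v,3); print(nm,np.median(C[g],0).round(1), hsv_ if 0 else (int(np.median(H[g])),int(np.median(S[g])),int(np.median(V[g]))))
    near=ok&(x>250)&(x<1000)&(abs(y)<700)
    yel=near&(H>22)&(H<33)&(S>150)&(z>30)&(z<120)
    rep('yellow',C,yel); rep('yellowtop',C,yel&(z>97))
    red=near&((H<6)|(H>174))&(S>140)
    rep('redline',C,red&(z<35)); rep('redgrip',C,red&(z>45)&(z<75)&(y<-20)&(x<760)); rep('redgriptop',C,red&(abs(z-66)<4)&(x<760))
    rep('green',C,near&(H>45)&(H<85)&(S>120)&(z<45))
    rep('orange',C,near&(H>8)&(H<18)&(S>200)&(z>30)&(z<95)&(x>600))
    rep('teal',C,near&(H>75)&(H<100)&(S>12)&(V>120)&(z<15)&(z>2))
    pale=near&(S<90)&(V>120)
    rep('dome',C,near&(z>85)&(z<98)&(S<90)&(V>100)&(x<720)&(x>560)&(y>60)&(y<300))
E
python3 m1.py
python3 - <<'E'
import cv2,pickle
d=pickle.load(open('top.pkl','rb'));cv2.imwrite('pics/crop1.png',cv2.resize(d['img'][130:290,95:455,::-1],(792,352),interpolation=cv2.INTER_CUBIC))
E
```

```text
== top
stone [502.5 136.8  92.6] (30, 5, 255)
filt [645.2 408.5 103.8] (112, 16, 75)
duct [658.9 -54.5  45.8] (49, 18, 44)
noz [ 594.5 -144.5   83. ] (21, 163, 255)
sbox [ 508.6 -219.8   30.1] (105, 12, 120)
lbox [ 481.5 -307.7   44.7] (39, 15, 132)
pad [520.  -52.6   6.9] (78, 5, 255)
yel [544.  372.9  99.4] (30, 132, 255)
yellow n 16 px [170.8 232.4] mean [539.6 368.8  72.3] z [56.  87.7] rect [539.4 369. ] [ 2.6 17.5] 31.5
yellowtop n 11 px [165.5 226.9] mean [551.1 371.5  99.7] z [ 97.6 102.2] rect [551.6 373. ] [20.4  9.1] 88.3
redline n 4 px [196.5 236.5] mean [525.4 315.8  20.3] z [18.3 23.1] rect [525.2 316.1] [2.6 3.4] 82.2
redgrip n 37 px [386.9 223.9] mean [ 459.3 -221.    51.2] z [27.7 67.3] rect [ 460.  -223.8] [ 6.4 34.8] 5.5
redgriptop n 45 px [385.9 220.7] mean [ 466.7 -217.1   65.4] z [62.4 67.9] rect [ 467.7 -217.6] [19.5 27.1] 10.6
green n 11 px [368.7 194.2] mean [ 556.5 -192.3   30.1] z [27.1 33.5] rect [ 556.3 -191.9] [ 5.4 15.7] 9.1
orange n 7 px [338.3 181.3] mean [ 604.3 -110.8   52.5] z [34.8 81.6] rect [ 604.8 -110.8] [0.6 9.5] 88.3
teal n 3 px [340.7 230. 
[... 449 characters left out ...]
1. ] z [18.8 23.4] rect [509.5 358. ] [ 3.9 97. ] 27.1
redgrip n 72 px [248.6 207.9] mean [ 475.4 -216.2   53.6] z [41.3 66.3] rect [ 466.4 -210.4] [18.7 42.6] 52.3
redgriptop n 29 px [247.  204.8] mean [ 475.3 -219.    66. ] z [62.4 68.7] rect [ 475.3 -219. ] [26.   8.2] 88.3
green n 12 px [260.7 235.2] mean [ 556.9 -192.2   31.4] z [30.1 32.8] rect [ 557.8 -191.4] [15.5  6.2] 89.0
orange n 4 px [267.  246.5] mean [ 614.1 -179.1   53.2] z [48.2 58.5] rect [ 614.1 -179.1] [0.8 1. ] 73.4
teal n 776 px [311.8 225.1] mean [526.1 -53.4  11.3] z [ 4.1 11.1] rect [876.1 -88.4] [ 90.  808.9] 84.2
dome n 42 px [419.1 248. ] mean [710.8 169.8  96.2] z [ 92.4 101. ] rect [708.4 171.7] [ 9.4 34.8] 52.7
```

View pics/crop1.png

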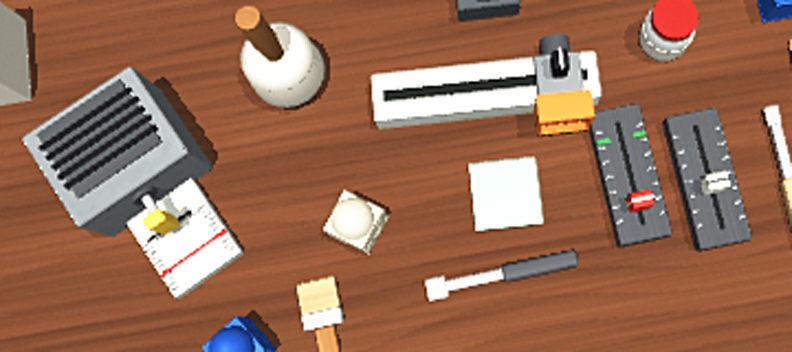

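The crop shows the pale domed stone at crop px (353,220), upright with its foot turned about 35°. The yellow handle is at (160,220) with the red line in front of it at (195,253). The red fader is at (640,200) with green stripes at (603,142) and (638,134). Next I refine the geometry from depth.

```bash
cat > m2.py <<'E'
from m import *
A=[]
for n in('top','scene'):
    d,C,H,S,V,ok,x,y,z=meas(n); A.append((n,C,H,S,V,ok))
def box(nm,c,r,zl,zh,f=None):
    for n,C,H,S,V,ok in A:
        m=ok&(np.hypot(C[...,0]-c[0],C[...,1]-c[1])<r)&(C[...,2]>zl)&(C[...,2]<zh)
        if f: m&=f(H,S,V)
        rep(n+' '+nm,C,m)
box('filtertop',(645,408),130,94,106)
box('ledge',(515,350),110,15,24)
box('handletop',(546,374),30,95,104)
box('stonefoot62',(502,137),50,57,65)
box('stoneall',(502,137),60,12,100)
box('dome',(502,137),50,84,100)
box('pad',(520,-52),75,4,11)
box('ducttop',(660,-60),190,40,49)
box('nozgrip',(660,-150),90,98,108)
box('noz all',(610,-150),80,72,92)
box('sbox',(508,-205),110,26,33)
box('lbox',(490,-300),100,26,33)
box('redtop',(468,-217),30,61,70)
box('lamptop',(481,-307),40,61,70)
box('green',(556,-200),60,26,36,lambda H,S,V:(H>45)&(H<85)&(S>80))
box('mallethandle',(700,180),120,110,260)
box('mallethead',(700,200),120,60,99)
box('chisel',(450,-50),110,8,26)
box('brush',(430,150),120,6,26)
box('jar',(700,-260),80,70,95)
E
python3 m2.py
```

```text
top filtertop n 2424 px [144.4 198.2] mean [638.5 417.7 105.3] z [ 95.4 107.4] rect [483.  274.5] [615.6 189. ] 42.5
scene filtertop n 2353 px [509.5 217.8] mean [660.8 419.6 103.4] z [ 95.4 106.6] rect [874.7 165.5] [ 169.4 1034.5] 40.3
top ledge n 1265 px [180.2 239.4] mean [525.3 362.2  21.4] z [15.1 23.8] rect [421.4 231.1] [491.6 137.8] 50.9
scene ledge n 661 px [455.  205.1] mean [536.1 346.9  33.5] z [17.1 91.9] rect [864. 102.] [108.9 987.5] 53.5
top handletop n 65 px [165.6 230.6] mean [542.3 373.9  94.7] z [ 83.1 101.4] rect [541.2 385.1] [17.6 47.3] 7.5
scene handletop n 51 px [472.4 189.4] mean [547.3 374.6  99.1] z [ 95.6 101.9] rect [546.3 375.3] [17.8 27. ] 28.7
top stonefoot62 n 23 px [266.8 227.5] mean [508.6 110.2  55.7] z [38.5 64.4] rect [506.9 110.5] [ 9.1 15.4] 77.9
scene stonefoot62 n 81 px [380.5 205.6] mean [538.2 128.3  69.1] z [49.2 64.4] rect [886.7 -29.9] [ 56.6 824.5] 65.6
top stoneall n 479 px [257.2 231.6] mean [499.5 136.2  69.2] z [ 2.5 94.1] rect [434.8  68.3] [262.7  63.8] 45.6
scene stoneall n 654 px [382.2 205. ] mean [528.5 137.4  59.5] z [ 8.6 
[... 2762 characters left out ...]
47.   31.1] [ 92.7 766.4] 51.0
top chisel n 411 px [330.3 253.8] mean [408.7 -51.7  16. ] z [-1.7 24.1] rect [409.2 -42.5] [ 21.7 184.9] 1.1
scene chisel n 416 px [308.5 195.9] mean [419.7 -45.3  17.3] z [ 2.6 23.7] rect [ 817.5 -143.2] [178.2 897.5] 74.9
top brush n 605 px [242.5 276.8] mean [389.7 201.8  22.2] z [ 1.8 18.2] rect [344.3 136.4] [260.  112.8] 56.7
scene brush n 372 px [391.6 182.7] mean [400.5 208.1  14. ] z [ 4.  17.8] rect [416.1 207.2] [ 74.1 184.4] 76.8
top jar n 358 px [402. 139.] mean [ 686.5 -310.    80.3] z [59.9 88. ] rect [ 691.  -324.6] [54.6 93.3] 12.5
scene jar n 548 px [212.8 274.4] mean [ 699.  -304.8   85. ] z [65.7 87.4] rect [ 949.9 -261. ] [668.4  59.2] 9.9
```

```bash
sed -i 's/^def rep(.*/&\n    o=m.copy()/; s/P=C\[l==i\]/P=C[(l==i)\&o]/' m.py; python3 m2.py | cut -c1-170 | sed 's/px.*mean/mean/'
```

```text
top filtertop n 2036 mean [639.5 418.7 101.3] z [ 97.  105.3] rect [646.7 424.2] [137.2 159.5] 25.8
scene filtertop n 2081 mean [657.7 418.5 101.3] z [ 97.  105.2] rect [651.6 426.2] [135.7 161.5] 25.9
top ledge n 1144 mean [525.8 363.   20.1] z [16.7 23.2] rect [531.4 367.9] [118.8 100. ] 26.3
scene ledge n 587 mean [521.6 353.4  20.1] z [17.3 22.7] rect [526.8 365.9] [100.7 104.8] 27.3
top handletop n 49 mean [543.2 373.4  99.9] z [ 96.9 103.3] rect [543.2 373.7] [12.5 24.4] 22.6
scene handletop n 49 mean [546.7 374.7  98.8] z [ 95.9 101.4] rect [545.8 374.9] [16.2 25.7] 24.9
top stonefoot62 n 17 mean [476.7 139.   60.7] z [57.2 64.2] rect [475.8 140.1] [18.9  7.9] 89.3
scene stonefoot62 n 67 mean [529.4 131.4  60.8] z [57.5 64.2] rect [528.6 134.1] [59.4 27.8] 74.3
top stoneall n 443 mean [500.8 136.9  72.2] z [25.4 93.9] rect [507.2 141.7] [55.6 56. ] 53.4
scene stoneall n 598 mean [525.3 136.7  59.2] z [18.7 92.4] rect [510.7 143. ] [52.6 59.1] 53.4
top dome n 154 mean [505.4 140.4  90.2] z [84.8 94.7] rect [505.3 141.3] [35.  37.8] 35.3
scene dome n 112 mean [514.8 141.2  90.4]
[... 2048 characters left out ...]
2] rect [715.8 197.3] [69.5 93.3] 27.8
scene mallethead n 581 mean [755.3 186.9  82.9] z [63.4 96.6] rect [742.3 196.8] [92.1 67.7] 61.1
top chisel n 321 mean [410.  -51.2  19.4] z [13.2 24.5] rect [410.4 -40.3] [ 19.2 180.8] 1.2
scene chisel n 343 mean [417.6 -48.2  17.4] z [ 9.4 23.7] rect [415.4 -36.6] [ 21.  184.8] 1.7
top brush n 555 mean [391.7 204.4  13.9] z [10.  17.8] rect [380.2 204.7] [126.9  48.7] 2.3
scene brush n 338 mean [398.5 207.   14.3] z [10.4 17.8] rect [383.7 205.2] [132.1  50.6] 5.0
top jar n 322 mean [ 687.1 -307.7   84.1] z [78.6 87.7] rect [ 688.6 -307.8] [54.5 56.1] 76.4
scene jar n 508 mean [ 697.1 -306.1   84. ] z [74.9 87.6] rect [ 693.4 -306.8] [54.3 58.2] 49.5
```

>>> {"name": "send_rows", "arguments": {"series": [[85, [0.66, -0.46, -0.1], [0, 0, 0.95]], [85, [0.66, -0.46, -0.1], [0, 0, 0.95]], [85, [0.66, -0.46, -0.1], [0, 0, 0.95]], [85, [0.66, -0.46, -0.1], [0, 0, 0.95]], [85, [0.66, -0.46, -0.1], [0, 0, 0.95]], [85, [0.66, -0.46, -0.1], [0, 0, 0.95]], [85, [0.66, -0.46, -0.1], [0, 0, 0.95]], [85, [0.66, -0.46, -0.1], [0, 0, 0.95]]]}}

```text
clock: 1.4
eef_pos: [505.7, 400.6, 200.2]
tool_rot: [3.141, 0.0, -2.768]
force: [1.0, 0.6, 0.1]
width: 85.2
gripper_force: 0.0
```

Run:
```python
import pickle
from m import *
for n in('top','scene'):
    d=pickle.load(open(n+'.pkl','rb')); im=d['img'].astype(int); C=cloud(d)
    r=(im[...,0]-im[...,1]>35)&(im[...,0]-im[...,2]>35)
    m=r&(abs(C[...,2]-20)<6)&(np.hypot(C[...,0]-510,C[...,1]-357)<60)
    P=np.array([onz(d,u,v,21) for v,u in np.argwhere(m)]); print(n,len(P),P.mean(0),rect(P))
    hsv=cv2.cvtColor(d['img'],cv2.COLOR_RGB2HSV)
    g=(hsv[...,0]>45)&(hsv[...,0]<85)&(hsv[...,1]>80)&(abs(C[...,2]-30)<8)&(np.hypot(C[...,0]-556,C[...,1]+216)<60)
    P=np.array([onz(d,u,v,31) for v,u in np.argwhere(g)]);print('green',rect(P),P.mean(0))
    m=(abs(C[...,2]-62)<40)&(C[...,2]>10)&(np.hypot(C[...,0]-508,C[...,1]-142)<50)
```

```text
top 62 [508.79180309 359.0962151   21.        ] ((508.2367248535156, 359.51776123046875), (19.01691246032715, 99.01982879638672), 35.46329116821289)
green ((557.7174072265625, -216.31552124023438), (6.402811527252197, 64.98950958251953), 1.780350923538208) [ 557.55439725 -215.611508     31.        ]
scene 52 [509.75711835 356.21766119  21.        ] ((509.6992492675781, 357.40155029296875), (7.145340442657471, 96.51177215576172), 25.71384620666504)
green ((556.93701171875, -215.80032348632812), (6.7266130447387695, 64.30303955078125), 1.4028252363204956) [ 557.0374976  -216.83765375   31.        ]
```

>>> {"name": "send_rows", "arguments": {"series": [[85, [0.66, -0.435, -0.1], [0, 0, 0.92]], [85, [0, 0, -0.5], [0, 0, 0]], [85, [0, 0, -0.5], [0, 0, 0]], [85, [0, 0, -0.5], [0, 0, 0]], [85, [0, 0, -0.43], [0, 0, 0]], [85, [0, 0, 0], [0, 0, 0]]]}}

```text
clock: 2.15
eef_pos: [542.7, 374.4, 76.4]
tool_rot: [-3.141, -0.005, -2.691]
force: [-0.5, -0.5, 0.2]
width: 84.9
gripper_force: 0.0
```

Run:
```python
from h import *
print(sensors.read_state()['eef_pos'],sensors.read_state()['tool_rot'])
d=grab('scene'); a=d['img'][120:240,410:570,::-1]
t=grab('top'); b=t['img'][180:300,110:270,::-1]
cv2.imwrite('pics/c2.png',cv2.resize(np.hstack([a,b]),(800,300),interpolation=cv2.INTER_CUBIC))
```

```text
[542.65564717 374.37336626  76.44234647] [-3.14064997 -0.00451499 -2.69089816]
```

View pics/c2.png

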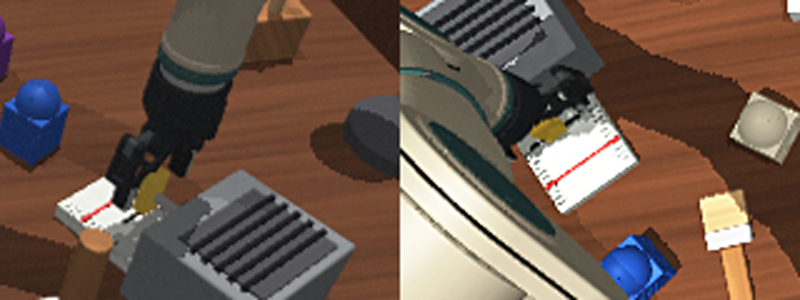

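The handle (crop px (150,190)) sits between the two fingers, so I close on it.

>>> {"name": "send_rows", "arguments": {"series": [[10, [0.03, 0, 0.02], [0, 0, 0]], [10, [0, 0, 0], [0, 0, 0]], [10, [0, 0, 0], [0, 0, 0]], [10, [0, 0, 0], [0, 0, 0]], [10, [0, 0, 0], [0, 0, 0]], [10, [0, 0, 0], [0, 0, 0]]]}}

```text
clock: 3.0
eef_pos: [545.7, 376.3, 80.6]
tool_rot: [3.141, 0.001, -2.69]
force: [-1.9, 1.2, 5.1]
width: 25.0
gripper_force: 59.6
```

>>> {"name": "send_rows", "arguments": {"series": [[10, [-0.12, -0.06, 0], [0, 0, 0]], [10, [-0.12, -0.06, 0], [0, 0, 0]], [10, [-0.12, -0.06, 0], [0, 0, 0]], [10, [-0.12, -0.06, 0], [0, 0, 0]], [10, [-0.12, -0.06, 0], [0, 0, 0]], [10, [0, 0, 0], [0, 0, 0]], [10, [0, 0, 0], [0, 0, 0]]]}}

```text
clock: 3.88
eef_pos: [511.4, 359.6, 80.6]
tool_rot: [3.139, 0.006, -2.69]
force: [5.2, 6.2, 0.9]
width: 25.2
gripper_force: 59.3
```

Run:
```python
from h import *
print(sensors.read_state()['eef_pos'],sensors.read_state()['force'])
d=grab('scene'); a=d['img'][160:220,430:510,::-1]
t=grab('top'); b=t['img'][205:265,150:230,::-1]
cv2.imwrite('pics/c3.png',cv2.resize(np.hstack([a,b]),(800,300),interpolation=cv2.INTER_CUBIC))
for dd,n in((d,'s'),(t,'t')):
    C=cloud(dd);h=cv2.cvtColor(dd['img'],cv2.COLOR_RGB2HSV).astype(int);m=(h[...,0]>20)&(h[...,0]<34)&(h[...,1]>120)&(np.hypot(C[...,0]-510,C[...,1]-357)<50)&(C[...,2]>40)
    print(n,m.sum(),C[m].mean(0),C[m].max(0),C[m].min(0))
```

```text
[511.36457552 359.57502023  80.55123416] [5.21975682 6.16310972 0.93693816]
s 58 [516.8282925  361.72050682  75.69832086] [524.74277308 375.06461799 102.18886475] [509.04654539 343.867783    45.45668289]
t 63 [503.94253535 354.85081524  83.95192384] [511.36221708 367.45426991 196.88908528] [488.26469596 328.99339871  49.62541495]
```

View pics/c3.png

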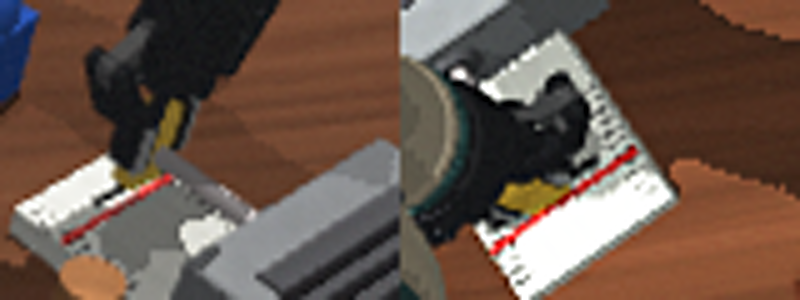

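The handle is in the grip. In the scene view (left) a dark bar at crop px (110,195) lies just beyond the red line (65,240)–(170,180). I measure whether it is the pointer or a shadow.

Run:
```python
from m import *
ax=np.array([np.cos(np.radians(26)),np.sin(np.radians(26))]); ay=np.array([-ax[1],ax[0]]); o=np.array([509.2,357.5])
for n in('scene','top'):
    d=grab(n); C=cloud(d); V=d['img'].max(2); im=d['img'].astype(int)
    P=np.stack([(C[...,:2]-o)@ax,(C[...,:2]-o)@ay,C[...,2]],-1)
    m=(V<70)&(abs(P[...,0])<35)&(abs(P[...,1])<52)&(P[...,2]<44)&(P[...,2]>10)
    print(n)
    for v,u in np.argwhere(m): print((u,v),P[v,u].round(0).astype(int),im[v,u],end=' ; ')
    r=(im[...,0]-im[...,1]>35)&(abs(im[...,1]-im[...,2])<25)&(abs(P[...,0])<20)&(abs(P[...,2]-21)<6)&(abs(P[...,1])<52)
    print('\nred',P[r].mean(0))
    y=(im[...,0]-im[...,2]>60)&(im[...,1]-im[...,2]>40)&(abs(P[...,0])<30)&(abs(P[...,1])<40)&(P[...,2]>40)&(P[...,2]<105)
    print('yel',P[y].mean(0),np.percentile(P[y],[3,97],axis=0))
```

```text
scene
(np.int64(462), np.int64(194)) [-5 41 21] [63 64 47] ; (np.int64(453), np.int64(197)) [  1 -12  44] [68 68 64] ; (np.int64(453), np.int64(198)) [  4 -15  44] [50 51 50] ; (np.int64(451), np.int64(199)) [  2 -20  41] [0 0 0] ; (np.int64(449), np.int64(200)) [  2 -29  42] [30 28 29] ; (np.int64(470), np.int64(200)) [24 43 19] [62 61 59] ; (np.int64(447), np.int64(209)) [ 10 -38  19] [64 66 65] ; 
red [-0.06213793 -3.86427001 21.02498227]
yel [ 8.77592483 -0.83381415 74.47837383] [[  1.07523556 -13.87498337  48.60602381]
 [ 11.93586097  12.32397389 100.43074923]]
top
(np.int64(186), np.int64(237)) [ 13 -20  20] [64 65 64] ; (np.int64(189), np.int64(237)) [  1 -31  43] [61 69 66] ; (np.int64(187), np.int64(238)) [  2 -25  44] [35 39 38] ; (np.int64(184), np.int64(240)) [  2 -15  42] [37 41 40] ; (np.int64(168), np.int64(250)) [12 42 19] [59 60 57] ; 
red [ 0.43290065 -0.03174468 21.21078886]
yel [-5.56405563  0.17892279 80.81857647] [[ -7.68619164 -10.15665777  50.97254738]
 [ -1.42543224  10.71666351 101.11878257]]
```

The pointer (z ≈ 42) stands about 2 mm short of the line. I move 2 mm further and hold.

>>> {"name": "send_rows", "arguments": {"series": [[10, [-0.03, -0.015, 0], [0, 0, 0]], [10, [0, 0, 0], [0, 0, 0]], [10, [0, 0, 0], [0, 0, 0]], [10, [0, 0, 0], [0, 0, 0]], [10, [0, 0, 0], [0, 0, 0]], [10, [0, 0, 0], [0, 0, 0]], [10, [0, 0, 0], [0, 0, 0]], [10, [0, 0, 0], [0, 0, 0]]]}}

```text
clock: 5.08
eef_pos: [509.8, 358.8, 80.5]
tool_rot: [3.139, 0.006, -2.69]
force: [4.8, 7.1, 0.6]
width: 25.0
gripper_force: 59.2
```

>>> {"name": "send_rows", "arguments": {"series": [[10, [0.12, 0.06, 0], [0, 0, 0]], [10, [0.12, 0.06, 0], [0, 0, 0]], [10, [0.12, 0.06, 0], [0, 0, 0]], [10, [0.12, 0.06, 0], [0, 0, 0]], [10, [0.15, 0.075, 0], [0, 0, 0]], [10, [0, 0, 0], [0, 0, 0]], [10, [0, 0, 0], [0, 0, 0]]]}}

```text
clock: 5.95
eef_pos: [545.7, 376.3, 80.5]
tool_rot: [3.141, 0.001, -2.69]
force: [1.1, 3.1, 6.7]
width: 25.3
gripper_force: 59.9
```

>>> {"name": "send_rows", "arguments": {"series": [[85, [0, 0, 0], [0, 0, 0]], [85, [0, 0, 0], [0, 0, 0]], [85, [0, 0, 0], [0, 0, 0]], [85, [0, 0, 0], [0, 0, 0]], [85, [0, 0, 0.5], [0, 0, 0]], [85, [0, 0, 0.7], [0, 0, 0]], [85, [0, 0, 0.6], [0, 0, 0]]]}}

```text
clock: 6.82
eef_pos: [545.8, 375.4, 189.0]
tool_rot: [-3.142, 0.0, -2.691]
force: [0.9, 1.0, -0.0]
width: 84.8
gripper_force: 0.0
```

>>> {"name": "send_rows", "arguments": {"series": [[85, [-0.102, -0.648, 0], [0, 0, 0.92]], [85, [-0.102, -0.648, 0], [0, 0, 0.92]], [85, [-0.102, -0.648, 0], [0, 0, 0.92]], [85, [-0.102, -0.648, 0], [0, 0, 0.92]], [85, [-0.102, -0.648, 0], [0, 0, 0.92]], [85, [-0.102, -0.648, 0], [0, 0, 0.92]], [85, [0, 0, 0], [0, 0, 0]]]}}

```text
clock: 7.7
eef_pos: [508.6, 137.8, 187.5]
tool_rot: [-3.141, -0.003, -2.215]
force: [0.0, 0.8, -0.4]
width: 85.0
gripper_force: 0.0
```

Run:
```python
from m import *
print(sensors.read_state()['eef_pos'],np.degrees(sensors.read_state()['tool_rot']))
for n in('scene','top'):
    d=grab(n);C=cloud(d);im=d['img'].astype(int);h=cv2.cvtColor(d['img'],cv2.COLOR_RGB2HSV).astype(int)
    m=(np.hypot(C[...,0]-509,C[...,1]-142)<60)&(C[...,2]>12)&(C[...,2]<98)&(h[...,2]>60)
    rep(n+'stone',C,m); rep(n+'dome',C,m&(C[...,2]>70))
    m=(h[...,0]>20)&(h[...,0]<34)&(h[...,1]>110)&(np.hypot(C[...,0]-546,C[...,1]-375)<40)&(C[...,2]>96)&(C[...,2]<104); rep(n+'handle',C,m)
```

```text
[508.61255836 137.81018733 187.51921606] [-179.96792565   -0.18596513 -126.88990172]
scenestone n 610 px [382.2 205. ] mean [525.4 136.9  58.5] z [17.3 92.2] rect [511.3 142.7] [52.2 58.7] 53.5
scenedome n 218 px [383.6 196.4] mean [519.2 139.5  84.5] z [72.3 94.1] rect [517.4 142.4] [48.6 34.6] 86.9
scenehandle n 44 px [472.2 189.5] mean [547.9 373.7  99.2] z [ 97.1 102.5] rect [546.4 374.9] [15.8 26.1] 26.8
topstone few 0
topdome few 0
tophandle n 56 px [164.8 229.3] mean [545.  373.9  99.8] z [ 96.8 102.3] rect [544.4 374.5] [16.6 24.1] 22.1
```

>>> {"name": "send_rows", "arguments": {"series": [[85, [0, 0, -0.5], [0, 0, 0]], [85, [0, 0, -0.5], [0, 0, 0]], [85, [0, 0, 0], [0, 0, 0]]]}}

```text
clock: 8.18
eef_pos: [507.7, 143.4, 126.1]
tool_rot: [3.139, -0.003, -2.207]
force: [0.2, 0.6, 0.7]
width: 85.1
gripper_force: 0.0
```

>>> {"name": "send_rows", "arguments": {"series": [[85, [0.02, -0.01, -0.35], [0, 0, 0]], [85, [0, 0, -0.35], [0, 0, 0]], [85, [0, 0, -0.35], [0, 0, 0]], [85, [0, 0, -0.2], [0, 0, 0]], [85, [0, 0, 0], [0, 0, 0]]]}}

```text
clock: 8.8
eef_pos: [510.3, 142.2, 52.8]
tool_rot: [3.141, -0.0, -2.208]
force: [-1.1, -0.0, -0.0]
width: 85.1
gripper_force: 0.0
```

>>> {"name": "send_rows", "arguments": {"series": [[40, [0, 0, 0], [0, 0, 0]], [40, [0, 0, 0], [0, 0, 0]], [40, [0, 0, 0], [0, 0, 0]], [40, [0, 0, 0], [0, 0, 0]], [40, [0, 0, 0], [0, 0, 0]]]}}

```text
clock: 9.43
eef_pos: [510.4, 142.3, 53.9]
tool_rot: [-3.141, 0.001, -2.209]
force: [-2.7, 0.5, 5.7]
width: 54.8
gripper_force: 65.1
```

>>> {"name": "send_rows", "arguments": {"series": [[40, [0, 0, 0.2], [0, 0, 0]], [40, [0, 0, 0.4], [0, 0, 0]], [40, [0, 0, 0.4], [0, 0, 0]], [40, [0.02, -0.3, 0], [0, 0, 0]], [40, [0.02, -0.5, 0], [0, 0, 0]], [40, [0.02, -0.5, 0], [0, 0, 0]], [40, [0.02, -0.5, 0], [0, 0, 0]], [40, [0.02, -0.5, 0], [0, 0, 0]]]}}

```text
clock: 10.42
eef_pos: [515.1, 0.5, 111.7]
tool_rot: [3.14, -0.002, -2.211]
force: [-0.9, -0.5, -4.6]
width: 55.2
gripper_force: 65.0
```

>>> {"name": "send_rows", "arguments": {"series": [[40, [0, -0.5, 0], [0, 0, 0]], [40, [0, -0.4, 0], [0, 0, 0]], [40, [0, -0.08, 0], [0, 0, 0]], [40, [0, 0, 0], [0, 0, 0]], [40, [0, 0, 0], [0, 0, 0]]]}}

```text
clock: 11.05
eef_pos: [516.1, -54.1, 112.6]
tool_rot: [3.141, 0.0, -2.208]
force: [0.9, -0.1, -4.2]
width: 54.9
gripper_force: 64.9
```

>>> {"name": "send_rows", "arguments": {"series": [[40, [0, 0, -0.25], [0, 0, 0]], [40, [0, 0, -0.25], [0, 0, 0]], [40, [0, 0, -0.17], [0, 0, 0]], [40, [0, 0, -0.07], [0, 0, 0]], [40, [0, 0, -0.04], [0, 0, 0]], [40, [0, 0, -0.04], [0, 0, 0]], [40, [0, 0, 0], [0, 0, 0]], [40, [0, 0, 0], [0, 0, 0]]]}}

```text
clock: 12.05
eef_pos: [516.5, -55.3, 63.8]
tool_rot: [-3.141, 0.0, -2.209]
force: [-0.3, -0.6, -4.2]
width: 55.0
gripper_force: 65.0
```

```bash
cat > m3.py <<'E'
from m import *
print(sensors.read_state()['eef_pos'],sensors.read_state()['force'])
import sys
for n in('scene','top'):
    d=grab(n);C=cloud(d)
    cv2.imwrite(f'pics/{sys.argv[1]}_{n}.png',d['img'][:,:,::-1])
    h=cv2.cvtColor(d['img'],cv2.COLOR_RGB2HSV).astype(int)
    m=(np.hypot(C[...,0]-516,C[...,1]+54)<60)&(C[...,2]>14)&(C[...,2]<108)&(h[...,2]>60)&(h[...,1]<80)
    rep(n+'stone',C,m)
    m=(np.hypot(C[...,0]-516,C[...,1]+54)<68)&(C[...,2]>4)&(C[...,2]<11); rep(n+'pad',C,m)
E
python3 m3.py a
```

```text
[516.46315994 -55.27449441  63.78146701] [-0.33385227 -0.55821737 -4.2341248 ]
scenestone n 458 px [313.6 217.2] mean [536.1 -51.2  54.6] z [17.8 95.2] rect [530.2 -49.4] [45.9 75.5] 23.0
scenepad n 256 px [314.5 231.2] mean [544.5 -51.1   7.8] z [ 5.  10.4] rect [526. -53.] [90.9 72.7] 88.0
topstone n 52 px [330.  224.6] mean [485.6 -62.3  58.7] z [26.5 76.5] rect [487.5 -67.2] [12.6 32.6] 29.2
toppad n 116 px [334.6 227.6] mean [483.1 -78.5   7.5] z [ 4.8 10.1] rect [491.8 -70.5] [53.8 46.3] 86.8
```

>>> {"name": "send_rows", "arguments": {"series": [[40, [0, 0, -0.02], [0, 0, 0]], [40, [0, 0, -0.02], [0, 0, 0]], [40, [0, 0, 0], [0, 0, 0]]]}}

```text
clock: 12.52
eef_pos: [516.4, -55.3, 61.9]
tool_rot: [-3.141, -0.0, -2.209]
force: [-1.0, -0.2, 3.8]
width: 54.7
gripper_force: 66.0
```

Contact: the force went from -4.2 to +3.8 N. Release and rise.

>>> {"name": "send_rows", "arguments": {"series": [[65, [0, 0, 0], [0, 0, 0]], [85, [0, 0, 0], [0, 0, 0]], [85, [0, 0, 0], [0, 0, 0]], [85, [0, 0, 0], [0, 0, 0]], [85, [0, 0, 0.4], [0, 0, 0]], [85, [0, 0, 0.7], [0, 0, 0]], [85, [0, 0, 0.9], [0, 0, 0]], [85, [0.5, -0.5, 0.2], [0, 0, 0]]]}}

```text
clock: 13.52
eef_pos: [547.1, -82.7, 196.9]
tool_rot: [-3.139, 0.003, -2.204]
force: [1.5, -0.1, -0.2]
width: 84.8
gripper_force: 0.0
```

```bash
python3 m3.py b
```

```text
[547.09164531 -82.74958457 196.91575017] [ 1.50027748 -0.10953053 -0.20735019]
scenestone n 702 px [311.  214.4] mean [533.2 -57.6  63.2] z [ 19.4 100.8] rect [518.7 -54.6] [53.1 58.7] 51.5
scenepad n 246 px [313.6 231.2] mean [544.5 -53.    8. ] z [ 5.2 10.4] rect [526.3 -53.6] [87.3 73.2] 84.7
topstone n 348 px [326. 218.] mean [502.9 -53.9  77.4] z [ 31.8 101.1] rect [514.  -57.3] [52.4 55.5] 53.0
toppad n 253 px [324.5 224.4] mean [496.5 -51.    7.5] z [ 4.9 10. ] rect [513.4 -55.5] [87.1 86.2] 85.1
```

>>> {"name": "send_rows", "arguments": {"series": [[85, [0.15, -0.09, 0], [0, 0, -0.96]], [85, [0.15, -0.09, 0], [0, 0, -0.96]], [85, [0.15, -0.09, 0], [0, 0, -0.96]], [85, [0.15, -0.09, 0], [0, 0, -0.96]], [85, [0.15, -0.09, 0], [0, 0, -0.96]], [85, [0.15, -0.09, 0], [0, 0, -0.96]], [85, [0.15, -0.09, 0], [0, 0, -0.96]], [85, [0.15, -0.09, 0], [0, 0, -0.96]]]}}

```text
clock: 14.62
eef_pos: [617.9, -128.3, 192.4]
tool_rot: [3.141, -0.001, -2.882]
force: [0.4, 0.4, -0.7]
width: 85.0
gripper_force: 0.0
```

>>> {"name": "send_rows", "arguments": {"series": [[85, [0.15, -0.09, 0], [0, 0, -0.96]], [85, [0.15, -0.09, 0], [0, 0, -0.96]], [85, [0.15, -0.09, 0], [0, 0, -0.96]], [85, [0.15, -0.09, 0], [0, 0, -0.96]], [85, [0, 0, -0.4], [0, 0, 0]], [85, [0, 0, -0.4], [0, 0, 0]], [85, [0, 0, 0], [0, 0, 0]], [85, [0, 0, 0], [0, 0, 0]]]}}

```text
clock: 15.62
eef_pos: [654.5, -149.9, 145.6]
tool_rot: [3.142, 0.0, 3.069]
force: [0.5, -0.3, 0.7]
width: 84.8
gripper_force: 0.0
```

>>> {"name": "send_rows", "arguments": {"series": [[85, [0, 0.01, -0.4], [0, 0, 0]], [85, [0, 0, -0.35], [0, 0, 0]], [85, [0, 0, -0.18], [0, 0, 0]], [85, [0, 0, 0], [0, 0, 0]], [85, [0, 0, 0], [0, 0, 0]]]}}

```text
clock: 16.25
eef_pos: [655.1, -149.6, 90.5]
tool_rot: [-3.141, 0.002, 3.069]
force: [-0.0, -0.2, 0.1]
width: 84.6
gripper_force: 0.0
```

>>> {"name": "send_rows", "arguments": {"series": [[5, [0, 0, 0], [0, 0, 0]], [5, [0, 0, 0], [0, 0, 0]], [5, [0, 0, 0], [0, 0, 0]], [5, [0, 0, 0], [0, 0, 0]], [5, [0, 0, 0], [0, 0, 0]], [5, [0, 0, 0], [0, 0, 0]]]}}

```text
clock: 17.0
eef_pos: [654.3, -149.4, 89.6]
tool_rot: [-3.142, 0.0, 3.069]
force: [-0.8, 0.1, 3.8]
width: 19.4
gripper_force: 59.6
```

>>> {"name": "send_rows", "arguments": {"series": [[5, [0.017, 0.23, 0], [0, 0, 0]], [5, [0.017, 0.23, 0], [0, 0, 0]], [5, [0.017, 0.23, 0], [0, 0, 0]], [5, [0.017, 0.23, 0], [0, 0, 0]], [5, [0.017, 0.23, 0], [0, 0, 0]], [5, [0.017, 0.23, 0], [0, 0, 0]], [5, [0, 0, 0], [0, 0, 0]], [5, [0, 0, 0], [0, 0, 0]]]}}

```text
clock: 18.0
eef_pos: [660.3, -63.1, 89.6]
tool_rot: [3.139, -0.001, 3.071]
force: [-1.8, 1.2, 5.5]
width: 19.3
gripper_force: 60.1
```

```bash
cat > m4.py <<'E'
from m import *
print(sensors.read_state()['eef_pos'],sensors.read_state()['force'])
for n in('scene','top'):
    d=grab(n);C=cloud(d)
    cv2.imwrite(f'pics/n_{n}.png',d['img'][:,:,::-1])
    h=cv2.cvtColor(d['img'],cv2.COLOR_RGB2HSV).astype(int)
    m=(np.hypot(C[...,0]-516,C[...,1]+54)<50)&(C[...,2]>14)&(C[...,2]<108)&(h[...,2]>60)&(h[...,1]<80)
    rep(n+'stone',C,m)
    m=(h[...,0]>7)&(h[...,0]<24)&(h[...,1]>150)&(h[...,2]>90)&(abs(C[...,0]-605)<50)&(abs(C[...,1]+60)<130)&(C[...,2]>76)&(C[...,2]<90); rep(n+'noz',C,m)
    m=(abs(C[...,0]-665)<50)&(abs(C[...,1]+55)<190)&(abs(C[...,2]-45)<4);rep(n+'duct',C,m)
E
python3 m4.py
```

```text
[660.31954822 -63.1158385   89.57286821] [-1.81440384  1.2333149   5.52665816]
scenestone n 36 px [297.7 213.4] mean [521.8 -90.1  59.4] z [38.6 70.2] rect [518.4 -90.3] [ 8.8 18.6] 82.0
scenenoz n 24 px [317.2 234.8] mean [621.2 -55.3  82.4] z [78.3 85.4] rect [620.  -54.5] [17.  10.4] 80.1
sceneduct n 1016 px [355.8 254.6] mean [666.3  32.1  45.2] z [42.3 47.8] rect [663.6  28.7] [135.2  63. ] 86.6
topstone few 0
topnoz few 0
topduct n 646 px [283.8 173.4] mean [659.7  39.3  45. ] z [42. 48.] rect [659.9  39.6] [107.7  60.9] 86.6
```

>>> {"name": "send_rows", "arguments": {"series": [[5, [0, -0.04, 0], [0, 0, 0]], [5, [0, 0, 0], [0, 0, 0]], [85, [0, 0, 0], [0, 0, 0]], [85, [0, 0, 0], [0, 0, 0]], [85, [0, 0, 0], [0, 0, 0]], [85, [0, 0, 0], [0, 0, 0]], [85, [0, 0, 0.5], [0, 0, 0]], [85, [0, 0, 0.8], [0, 0, 0]]]}}

```text
clock: 19.1
eef_pos: [659.0, -69.0, 166.3]
tool_rot: [3.142, -0.004, 3.069]
force: [1.2, -0.6, 1.0]
width: 85.1
gripper_force: 0.0
```

>>> {"name": "send_rows", "arguments": {"series": [[85, [-0.3, -0.5, 0.5], [0, 0, 0]], [85, [-0.5, -0.6, 0], [0, 0, 0]], [85, [-0.5, -0.6, 0], [0, 0, 0]], [85, [-0.5, -0.6, 0], [0, 0, 0]], [85, [-0.3, -0.2, 0], [0, 0, 0]], [85, [0, 0, 0], [0, 0, 0]]]}}

```text
clock: 19.85
eef_pos: [533.5, -219.6, 197.4]
tool_rot: [3.141, -0.0, 3.066]
force: [1.0, 1.0, -1.1]
width: 85.3
gripper_force: 0.0
```

```bash
python3 m4.py
python3 - <<'E'
import cv2,numpy as np
a=cv2.imread('pics/n_scene.png')[170:310,180:410];b=cv2.imread('pics/n_top.png')[130:270,230:460]
cv2.imwrite('pics/c5.png',cv2.resize(np.hstack([a,b]),(800,244),interpolation=cv2.INTER_CUBIC))
E
```

```text
[ 533.50496025 -219.63530385  197.44173598] [ 1.02312278  0.96334421 -1.05917176]
scenestone n 608 px [311.  212.4] mean [531.4 -57.4  69.7] z [ 29.1 101.6] rect [517.8 -55.6] [53.8 58.4] 53.8
scenenoz n 302 px [314.  231.4] mean [608.1 -62.2  82.9] z [79.8 85.8] rect [606.5 -61.5] [67.4 37.1] 84.8
sceneduct n 1995 px [320.6 257.7] mean [661.3 -53.5  45.2] z [42.5 47.7] rect [672.4 -52.9] [297.1  91.8] 86.4
topstone n 426 px [326.1 216. ] mean [507.8 -55.4  81.1] z [ 33.8 101.4] rect [514.1 -57.2] [52.7 55.8] 53.5
topnoz n 272 px [322.6 182.4] mean [602.5 -63.3  83. ] z [79.7 86.2] rect [603.7 -63.9] [65.9 34.4] 85.7
topduct n 779 px [287.6 173. ] mean [658.9  28.5  45.1] z [42.2 47.9] rect [658.9  28.9] [129.5  61.9] 85.6
```

View pics/c5.png

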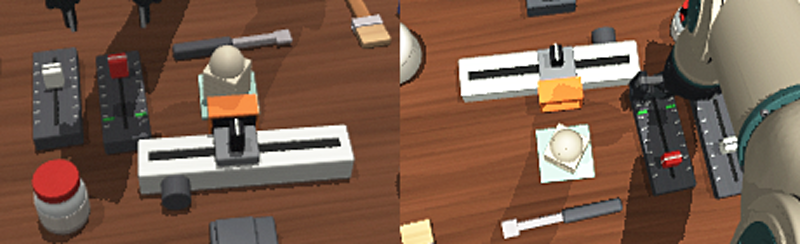

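The nozzle (605,-63) and stone (516,-56) coincide along the duct to within 1 mm. The scene crop shows them in line and the block upright on the pad. Now the red fader.

>>> {"name": "send_rows", "arguments": {"series": [[85, [-0.36, 0, -0.2], [0, 0, 0.6]], [85, [-0.36, 0, -0.3], [0, 0, 0.6]], [85, [-0.36, 0, -0.4], [0, 0, 0]], [85, [0, 0, -0.5], [0, 0, 0]], [85, [0, 0, -0.3], [0, 0, 0]], [85, [0, 0, 0], [0, 0, 0]], [85, [0, 0, 0], [0, 0, 0]]]}}

```text
clock: 20.82
eef_pos: [471.0, -218.1, 95.8]
tool_rot: [3.142, 0.001, -3.108]
force: [0.3, -0.3, 0.8]
width: 85.1
gripper_force: 0.0
```

>>> {"name": "send_rows", "arguments": {"series": [[85, [-0.04, -0.02, -0.3], [0, 0, 0]], [85, [0, 0, -0.25], [0, 0, 0]], [85, [0, 0, -0.12], [0, 0, 0]], [85, [0, 0, 0], [0, 0, 0]], [85, [0, 0, 0], [0, 0, 0]]]}}

```text
clock: 21.45
eef_pos: [467.6, -220.3, 55.4]
tool_rot: [-3.141, 0.001, -3.11]
force: [0.3, 0.2, 0.2]
width: 85.3
gripper_force: 0.0
```

>>> {"name": "send_rows", "arguments": {"series": [[10, [0, 0, 0], [0, 0, 0]], [10, [0, 0, 0], [0, 0, 0]], [10, [0, 0, 0], [0, 0, 0]], [10, [0, 0, 0], [0, 0, 0]], [10, [0, 0, 0], [0, 0, 0]], [10, [0, 0, 0], [0, 0, 0]]]}}

```text
clock: 22.2
eef_pos: [467.4, -219.4, 55.6]
tool_rot: [3.141, 0.0, -3.109]
force: [-0.2, 2.3, 4.6]
width: 26.9
gripper_force: 59.3
```

>>> {"name": "send_rows", "arguments": {"series": [[10, [0.21, 0.006, 0], [0, 0, 0]], [10, [0.21, 0.006, 0], [0, 0, 0]], [10, [0.21, 0.006, 0], [0, 0, 0]], [10, [0.21, 0.006, 0], [0, 0, 0]], [10, [0.21, 0.006, 0], [0, 0, 0]], [10, [0.21, 0.006, 0], [0, 0, 0]], [10, [0.21, 0.006, 0], [0, 0, 0]], [10, [0, 0, 0], [0, 0, 0]]]}}

```text
clock: 23.2
eef_pos: [557.1, -216.7, 55.6]
tool_rot: [3.141, 0.003, -3.109]
force: [1.3, 3.1, 5.1]
width: 27.3
gripper_force: 60.2
```

>>> {"name": "send_rows", "arguments": {"series": [[10, [0, 0, 0], [0, 0, 0]], [45, [0, 0, 0], [0, 0, 0]], [85, [0, 0, 0], [0, 0, 0]], [85, [0, 0, 0], [0, 0, 0]], [85, [0, 0, 0], [0, 0, 0]], [85, [0, 0, 0.5], [0, 0, 0]], [85, [0, 0, 0.8], [0, 0, 0]], [85, [0, 0, 0.8], [0, 0, 0]]]}}

```text
clock: 24.2
eef_pos: [555.0, -217.7, 182.2]
tool_rot: [3.141, -0.001, -3.11]
force: [1.0, -0.6, 0.5]
width: 84.9
gripper_force: 0.0
```

>>> {"name": "send_rows", "arguments": {"series": [[85, [-0.7, 0.3, 0.3], [0, 0, 0]], [85, [-0.8, 0.8, 0], [0, 0, 0]], [85, [0, 0.8, 0], [0, 0, 0]], [85, [0, 0.8, 0], [0, 0, 0]], [85, [0, 0.8, 0], [0, 0, 0]], [85, [0, 0.8, 0], [0, 0, 0]], [85, [0, 0, 0], [0, 0, 0]]]}}

```text
clock: 25.08
eef_pos: [469.2, 41.0, 199.3]
tool_rot: [3.14, 0.001, -3.102]
force: [-0.2, -0.3, 0.0]
width: 84.9
gripper_force: 0.0
```

```bash
cat > m5.py <<'E'
from m import *
print(sensors.read_state()['eef_pos'])
ims=[]
for n,(v,u) in(('scene',(170,190)),('top',(150,320))):
    d=grab(n);C=cloud(d);h=cv2.cvtColor(d['img'],cv2.COLOR_RGB2HSV).astype(int);H,S=h[...,0],h[...,1]
    ims.append(cv2.resize(d['img'][v:v+100,u:u+130,::-1],(400,308),interpolation=cv2.INTER_CUBIC))
    b=(abs(C[...,0]-530)<80)&(abs(C[...,1]+217)<45)
    g=b&(H>45)&(H<85)&(S>80)&(abs(C[...,2]-31)<5)
    P=np.array([onz(d,u,v,31) for v,u in np.argwhere(g)]); print(n,'green',len(P),P.mean(0),[P[P[:,1]>-217].mean(0)[:2],P[P[:,1]<-217].mean(0)[:2]])
    t=b&(abs(C[...,2]-66)<4); rep('top',C,t)
    P=np.array([onz(d,u,v,66) for v,u in np.argwhere(t)]); print('cast',P.mean(0),rect(P))
    t=b&((H<8)|(H>172))&(S>130)&(C[...,2]>36)&(C[...,2]<62); rep('side',C,t)
cv2.imwrite('pics/c6.png',np.hstack(ims))
E
python3 m5.py
```

```text
[469.15400082  40.95479518 199.34206787]
scene green 29 [ 557.0374976  -216.83765375   31.        ] [array([ 556.52159476, -191.69866726]), array([ 557.51900691, -240.3007078 ])]
top n 51 px [250.9 229.1] mean [ 561.1 -215.6   66.1] z [63.1 68.6] rect [ 560.7 -215. ] [23.5 16.6] 89.0
cast [ 558.72899554 -216.53979942   66.        ] ((559.5006103515625, -217.4013214111328), (27.508495330810547, 23.61518669128418), 86.15437316894531)
side n 52 px [251.9 235.7] mean [ 565.8 -215.1   46.1] z [37.8 56. ] rect [ 565.7 -214.9] [ 6.  24.3] 4.9
top green 23 [ 557.29926336 -210.48674618   31.        ] [array([ 556.82034382, -192.25297999]), array([ 558.19723751, -244.67505779])]
top n 47 px [379.8 190.7] mean [ 554.5 -217.7   66.1] z [62.9 69. ] rect [ 554.3 -217.3] [15.6 25.4] 4.7
cast [ 556.19152963 -216.75526296   66.        ] ((556.0025634765625, -216.2566375732422), (19.451215744018555, 27.6541748046875), 3.999556303024292)
side n 24 px [377.2 194.1] mean [ 548.  -212.4   50.6] z [37.6 61.2] rect [ 547.7 -215. ] [26.9  6.9] 75.8
```

View pics/c6.png

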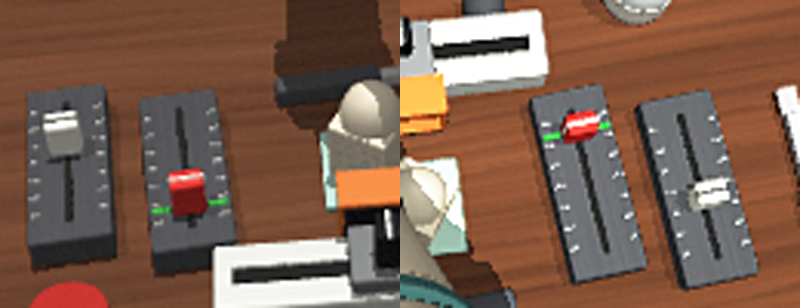

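The red grip stands over the green stripes in both views (measured 557.4 against 557.2 mm). The lamp fader is unmoved and the arm is clear, so I hand in.

```bash
python3 -c "
from cell import ctrl; print(ctrl.finish_job())"
```

```text
the job is handed in; nothing more can be done
None
```

I completed all five steps in order and handed the job in at about 25 s on the robot's clock; by my last measurements everything was well within tolerance, but finishing returned no verdict.

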